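# Set the round-bottomed flask in its cork ring

### The arm

A 6-joint arm with a two-finger parallel gripper is mounted at the origin on a cart in front of the work surface, level with it; the furniture and walls round the work are solid. World frame = base frame: x ahead of the robot, y to its left, z up, the work surface at z = 0. Lengths are in m, angles in degrees, forces in N, time in s.
With the tool pointing down it reaches from about 0.3 to 0.75 m from the base axis. Payload 8.5 kg.
Tool frame: the origin (TCP) lies midway between the tips of the shut fingers; the grasp point (between the pads) lies env.tcp_to_grasp behind it (env.tcp_to_grasp is the distance from the TCP to the grasp point, in m); z points along the fingers, y is the line along which they close (so a half turn about z gives the same grasp; the last joint's range is limited). The gripper opens to 85 mm and grips with 20 to 120 N. Pads are 22 mm wide; open, the fingers measure 114 mm over their backs; the gripper's body (76 mm by 85 mm) begins 54 mm behind the grasp point. The pads swing forward as they close: fully open they stand 13 mm farther back than shut.
Start: joints at [-87.966, 21.807, 74.336, -0, 83.858, -12.336], TCP at [0.136, -0.533, 0.231] pointing down, gripper open.
Joint ranges: [-178.18, 178.18], [-50.72, 133.34], [12.68, 142.11], [-81.47, 261.47], [9.98, 163.14], [-165.26, 165.26]. Speed limits (degrees/s): [136.94, 136.94, 180, 180, 180, 180].

### API

Orientations are given as a 3x3 rotation matrix whose columns are the frame's x, y, z axes.
In Python, from rig import observe, optics, job, env gives the robot as it stands. The module is installed in compiled form; this text tells all that it offers.
- The arm moves only by the shell command python3 -m jog 'ROWS' [FORCE]. ROWS is JSON, a list of rows, each a list of 7 numbers: the turn, a rotation vector about the tool's x, y, z in rad, then the shift along the tool's x, y, z in m, then the opening in per cent of the stroke, from 0 (shut) to 100 (fully open). A call has 1 to 10 rows; each row shifts and turns the commanded pose from where the row before left it, along the tool's axes as they then stand; what a row does not reach is not made up. A row lasts 1/8 s, in which the tool goes at most 62.5 mm and 10.7 degrees, less where a joint would pass 70% of its speed; a pose out of reach is approached as far as the arm can. A call is refused whole if a number of a shift passes 0.0625 or a number of a turn 0.188, either way. A call with a gripper value outside its range is refused whole. The fingers move at their own pace and stop on an object; FORCE is the grip in N (left out, the last holds). Time passes only in rows, so rows that do not move let the fingers close. It gives the time, the measured TCP pose, the force, the opening and the grip force at its end, in the units of the state.
- observe(): the state, without advancing time (a new reading comes with each control period).
- optics.get_image(name): name is "scene" or "side" or "wrist"; returns a dict with "pixels" (480x640x3 uint8, red, green, blue), "mtx" (3x3 intrinsics, pixels), "dist_coeffs" ([k1, k2, p1, p2, k3] as OpenCV has them; the pictures are not rectified), "rvec" (rotation vector, rad) and "tvec" (3), from world to camera coordinates, as OpenCV has them. Camera axes: x right, y down, z forward; pixel columns grow to the right and rows downward; lengths in m; the calibration is good to about 2 mm. A picture is of the moment at which its call begins. There is no depth.
- job.close_job(): hands the job in; it is judged then, once.
The state is a dict: "time_s": time; "q": joint angles; "qvel": joint speeds; "joint_efforts": joint torques, N m; "position": TCP position; "tool_rot": TCP orientation; "ft_force": force on the tool from outside, world axes, zero at the start; "wrist_torque": the same for the moment, N m; "grip_width": finger opening in m; "gripper_force": force on a finger pad.
Only numpy, scipy, OpenCV 4.12 (cv2) and the standard library are available. Lean on these libraries where they do the work, as an engineer would, in place of code of your own. Each camera call takes 0.05 s, during which the arm holds its last target. There are 200 camera calls.

### The job

The cork ring is needed for the amber round-bottomed flask that leans in the draining stand, but a red-capped jar has been parked in the ring. First lift the jar out and stand it upright with its whole foot on the white tile and let go of it; then lift the flask out of the stand and lower it upright into the cork ring until it is seated before you open the fingers, and leave it sitting level and centred. Do not tip the jar over, and do not topple or push about the other jars and bottles around them.

Things in the scene. Friction and masses are not known exactly. Their poses are not given: they have to be found in the camera images.
- flask_mid (a point): amber round-bottomed flask, loose, about 0.2 kg, 160 mm long; this point is on its axis half-way up (80 mm from either end), z along the neck to the stopper. Neck: cylinder, 28 mm diameter, from this point to 63 mm above; then a white stopper head, 25 mm, to 80 mm above. It starts leaning 30 degrees from vertical in the stand; grip the neck 22 to 63 mm above this point (a wire fork touches it lower)
- flask_belly (a point): centre of the flask's spherical belly, radius 40 mm, on its axis 40 mm below flask_mid; same axes. The flask balances near this point, so in a ring it stays at whatever slant it is left
- cork_ring_top (a point): cork ring fixed to the worktop, 96 mm outside diameter, 30 mm high, upright round hole of 60 mm diameter right through; this point is the centre of the hole at the level of the ring's top, z up. A belly seated in it has its centre 26.5 mm above this point
- jar_mid (a point): clear glass jar with a red screw cap, loose, about 0.2 kg, 107 mm tall, body 54 mm in diameter to 62 mm above its foot, then a narrower neck and cap, 37 mm in diameter, to the top; this point is its centre, 53.5 mm above its foot, z up the jar. At the start it stands on the worktop inside the hole of the cork ring
- tile_top (a point): white square porcelain tile fixed to the worktop, 110 x 110 mm, 8 mm thick; this point is the middle of its top face; x and y along its edges
- stand_seat (a point): draining stand, fixed: white base 112 x 84 x 8 mm (64 mm to this point's -x, 48 mm to +x), blue ring seat, hole 56 mm, outside 74 mm, top 30 mm above the worktop, and a steel wire fork 42 mm wide, 106 mm high, 38 to 59 mm to -x of the ring's axis, on which the neck leans. This point is the centre of the seat's top; the neck leans over towards its -x
- small_jar: bystander, loose: small clear jar with a red cap, 44 mm diameter, 94 mm tall; origin at the centre of its underside
- hdpe_jar: bystander, loose: white plastic jar with a white cap, 48 mm diameter, 105 mm tall; origin at the centre of its underside
- tall_bottle: bystander, loose: off-white plastic bottle, 66 mm diameter, 170 mm tall; origin at the centre of its underside
- tip_rack: bystander, fixed: dark blue pipette-tip box, 121 x 132 x 87 mm; origin at the centre of its underside
Things that resemble listed ones, but are neither listed nor needed, are in the scene too. Of the things shaped like the part that bears tile_top, the white one is meant.

How it is judged (in metres and radians):
On the way, in this order (a step that is already met when the one before it is completed fails the run):
1. the jar stands upright on the tile, let go (x of jar_mid in the frame of tile_top between -0.031 and 0.031 m and y of jar_mid in the frame of tile_top between -0.031 and 0.031 m and height (world z) of jar_mid between 0.056 and 0.067 m and angle between jar_mid's own z axis and vertical below 0.08 rad and contact force between the fingers and red_cap_jar below 0.1 N and linear speed of red_cap_jar below 0.03 m/s), for 0.2 s.
2. the flask is seated in the cork ring, upright, while the fingers still hold it (horizontal distance between flask_belly and cork_ring_top below 0.007 m and height (world z) of flask_belly between 0.052 and 0.0605 m and angle between flask_mid's own z axis and vertical below 0.2 rad and contact force between the fingers and flask above 0.5 N and contact force between flask and cork_ring above 0.2 N), for 0.1 s.
At the end, for the whole second after the job is handed in: Flask in the cork ring: belly within 7 mm of its axis, centre 22 to 30.5 mm above its top, neck within 6 degrees (0.11 rad) of vertical, at rest, released. Jar upright (0.08 rad), at rest, foot on the tile, axis within 31 mm of the tile's middle along either edge (horizontal distance between flask_belly and cork_ring_top below 0.007 m and height (world z) of flask_belly between 0.052 and 0.0605 m and angle between flask_mid's own z axis and vertical below 0.11 rad and x of jar_mid in the frame of tile_top between -0.031 and 0.031 m and y of jar_mid in the frame of tile_top between -0.031 and 0.031 m and height (world z) of jar_mid between 0.056 and 0.067 m and angle between jar_mid's own z axis and vertical below 0.08 rad and contact force between the fingers and flask below 0.1 N and linear speed of each of flask, red_cap_jar below 0.02 m/s and angular speed of flask below 0.2 rad/s); the robot touches nothing.
It fails at once if the jar is tipped over (angle between jar_mid's own z axis and vertical above 0.8 rad).
It fails at once if another jar or bottle nearby is toppled or pushed more than 30 mm (distance of any of small_jar, hdpe_jar, tall_bottle from where it was at the start of the episode above 0.03 m or angle between any of small_jar, hdpe_jar, tall_bottle's own z axis and vertical above 0.6 rad).
It also fails if it takes over 53 s, if anything falls off the work surface, if the arm or the gripper's body presses on something with over 40 N, if the wrist force passes 120 N, or if a joint passes its speed limit or range.

## Working session

There is one attempt and no reset: what is moved stays moved. The work goes in short steps, Python scripts to look and compute and a shell command to move; the robot and the scene stay as the last step left them, time stands still between calls to the robot, and variables do not carry over. Pictures are saved under pics/ and viewed, at most 12 in all, crops included, and the job is handed in when it is done.

```bash
mkdir -p pics; cat > h.py <<'E'
import numpy as np, cv2
from rig import observe, optics, env
def get(n,save=None):
    im=optics.get_image(n)
    if save: cv2.imwrite('pics/'+save,im['pixels'][:,:,::-1])
    return im
def ray(im,p):
    R=cv2.Rodrigues(np.array(im['rvec'],float))[0]; t=np.array(im['tvec'],float).ravel()
    u=cv2.undistortPoints(np.array([[p]],float),np.array(im['mtx']),np.array(im['dist_coeffs'])).ravel()
    return -R.T@t, R.T@np.array([u[0],u[1],1.])
def onz(im,p,z):
    c,d=ray(im,p); return c+d*(z-c[2])/d[2]
def tri(i1,p1,i2,p2):
    a,d=ray(i1,p1); b,e=ray(i2,p2)
    s=np.linalg.lstsq(np.c_[d,-e],b-a,rcond=None)[0]
    P,Q=a+s[0]*d,b+s[1]*e
    return (P+Q)/2, np.linalg.norm(P-Q)
def proj(im,P):
    return cv2.projectPoints(np.array(P,float).reshape(-1,1,3),np.array(im['rvec'],float),np.array(im['tvec'],float),np.array(im['mtx']),np.array(im['dist_coeffs']))[0].reshape(-1,2)
E
python3 - <<'E'
from h import *
np.set_printoptions(precision=4,suppress=True)
s=observe(); print(s['position'],s['tool_rot'],env.tcp_to_grasp,s['grip_width'])
import pickle
d={n:get(n,n+'0.png') for n in ('scene','side','wrist')}
pickle.dump(d,open('d0.pkl','wb'))
for n in d: print(n,ray(d[n],(320,240)))
E
```

```text
[ 0.1365 -0.5325  0.2307] [[ 0.9687  0.2482 -0.0001]
 [ 0.2482 -0.9687  0.0015]
 [ 0.0003 -0.0015 -1.    ]] 0.0187 0.08540408993730764
scene (array([0.0741, 0.612 , 0.6857]), array([ 0.4464, -0.563 , -0.6956]))
side (array([-0.1428,  0.9646,  0.8172]), array([ 0.4689, -0.6578, -0.5896]))
wrist (array([ 0.2175, -0.5123,  0.3742]), array([-0.2989, -0.0705, -0.9518]))
```

View pics/scene0.png

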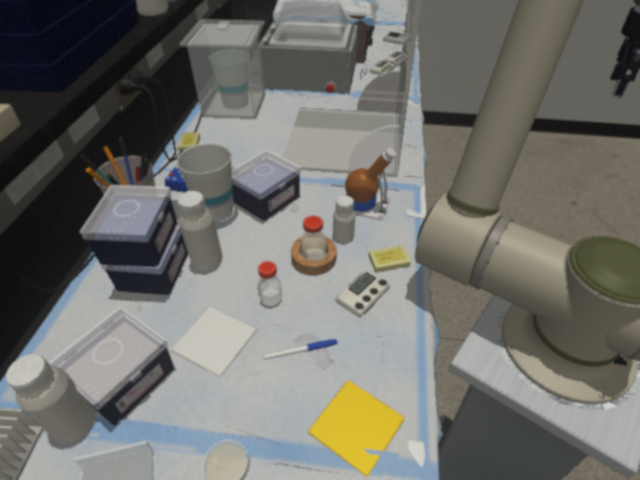

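View pics/side0.png

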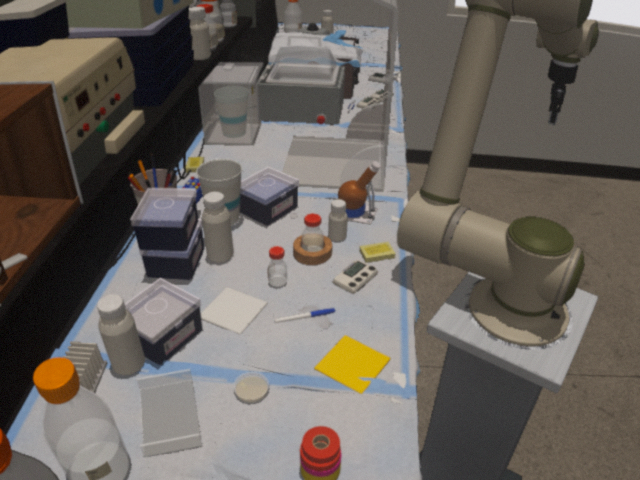

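The scene view shows:
- **Jar:** the red-capped jar in the cork ring is at (313,235). The other red-capped jar, at (268,285), stands free and is smaller, so it is small_jar.
- **Tile:** the white tile is at (215,340). The yellow one at (356,427) is the decoy.
- **Flask:** the amber flask is at (365,185), its neck leaning to the upper right. The HDPE jar is at (344,220), beside it.

Next I measure and confirm these in one crop.

```bash
cat > m.py <<'E'
from h import *
import pickle
np.set_printoptions(precision=4,suppress=True)
d=pickle.load(open('d0.pkl','rb'))
def blobs(im,lo,hi,roi,mn=15):
    x0,y0,x1,y1=roi
    hsv=cv2.cvtColor(im['pixels'],cv2.COLOR_RGB2HSV)
    m=cv2.inRange(hsv,lo,hi); k=np.zeros_like(m); k[y0:y1,x0:x1]=m[y0:y1,x0:x1]
    cs=[c for c in cv2.findContours(k,cv2.RETR_EXTERNAL,cv2.CHAIN_APPROX_NONE)[0] if cv2.contourArea(c)>mn]
    return sorted(cs,key=cv2.contourArea,reverse=True)
R={'scene':(225,140,430,320),'side':(225,150,420,300)}
if __name__=='__main__':
  for n in ('scene','side'):
    im=d[n]; print(n)
    for nm,lo,hi in (('red',(0,150,120),(6,255,255)),('red2',(172,150,120),(180,255,255)),('cork/amber',(7,90,60),(18,255,255)),('blue',(105,120,50),(125,255,200))):
        for c in blobs(im,lo,hi,R[n]):
            (x,y),(w,h),a=cv2.minAreaRect(c); print(nm,cv2.contourArea(c),cv2.boundingRect(c),'%.1f %.1f %.1f %.1f %.0f'%(x,y,w,h,a))
    roi=(165,300,265,380) if n=='scene' else (190,280,275,340)
    cs=blobs(im,(0,0,175),(180,40,255),roi,500)
    for c in cs[:2]:
        q=cv2.approxPolyDP(c,6,True).reshape(-1,2); print('tile',cv2.contourArea(c),q.tolist()); print(np.array([onz(im,p,.008) for p in q]))
  a=cv2.resize(d['scene']['pixels'][145:385,160:430,::-1],None,fx=2.4,fy=2.4,interpolation=cv2.INTER_CUBIC)
  cv2.imwrite('pics/crop.png',a)
E
python3 m.py
```

```text
scene
red 166.0 (304, 217, 18, 13) 312.5 223.0 12.0 17.0 90
red 150.0 (259, 262, 16, 13) 266.5 268.0 12.0 15.0 90
cork/amber 928.5 (346, 156, 43, 45) 365.6 176.3 30.9 50.1 27
cork/amber 707.5 (292, 239, 44, 35) 313.5 256.0 34.0 43.0 90
blue 112.0 (355, 198, 20, 13) 364.9 205.0 8.9 21.2 75
tile 6918.5 [[165, 304], [169, 347], [210, 371], [172, 354], [178, 370], [170, 379], [264, 379], [264, 310], [257, 300], [188, 300], [187, 316], [166, 312], [180, 307], [176, 300]]
[[0.6365 0.3833 0.008 ]
 [0.5537 0.4396 0.008 ]
 [0.461  0.4272 0.008 ]
 [0.5382 0.4454 0.008 ]
 [0.5054 0.4591 0.008 ]
 [0.5028 0.4781 0.008 ]
 [0.3786 0.3824 0.008 ]
 [0.4761 0.278  0.008 ]
 [0.5032 0.2686 0.008 ]
 [0.609  0.3499 0.008 ]
 [0.5809 0.376  0.008 ]
 [0.6197 0.3942 0.008 ]
 [0.608  0.3704 0.008 ]
 [0.6275 0.3641 0.008 ]]
side
red 101.5 (305, 214, 16, 10) 312.5 218.5 9.0 15.0 90
red 85.5 (270, 247, 14, 9) 276.5 251.0 8.0 13.0 90
cork/amber 683.5 (339, 168, 36, 41) 359.2 188.4 27.8 42.3 51
cork/amber 547.5 (294, 236, 38, 29) 312.5 250.0 28.0 37.0 90
blue 78.5 (347, 207, 17, 10) 355.5 212.1 7.5 16.7 79
tile 1812.5 [[227, 280], [202, 317], [240, 332], [266, 301], [252, 296], [254, 289], [242, 292], [247, 280]]
[[0.5798 0.3161 0.008 ]
 [0.538  0.4368 0.008 ]
 [0.4437 0.4201 0.008 ]
 [0.4621 0.3161 0.008 ]
 [0.4975 0.3223 0.008 ]
 [0.5095 0.302  0.008 ]
 [0.5242 0.3259 0.008 ]
 [0.5431 0.2883 0.008 ]]
```

View pics/crop.png

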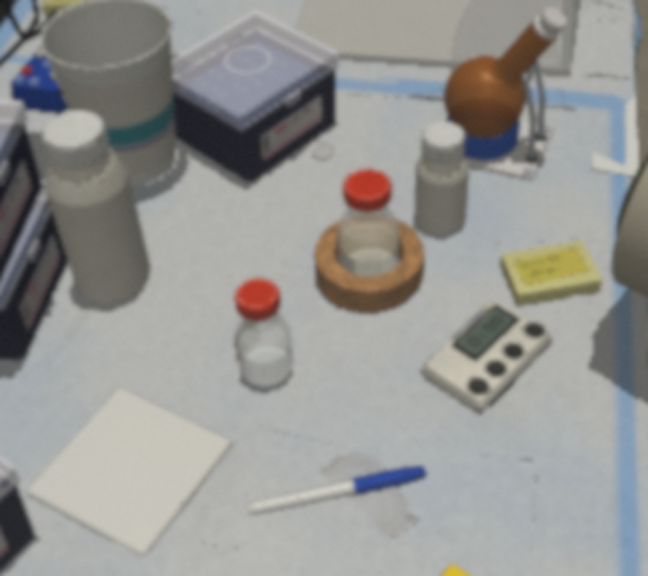

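The crop confirms the choices. The jar standing inside the cork ring (crop 368,225) is the jar to move, and the one at (265,335) is free-standing. The white tile has corners at crop (122,390), (231,442), (145,552) and (30,490). The flask belly is at (485,97), with its neck up to a stopper at (550,20).

```bash
cat > m2.py <<'E'
from m import *
S,D=d['scene'],d['side']
q=np.array([(122,390),(231,442),(145,552),(30,490)])/2.4+[160,145]-.3
P=np.array([onz(S,p,.008) for p in q]);print('tile',P,P.mean(0),np.linalg.norm(P-np.roll(P,1,0),axis=1)); 
print('ring',onz(S,(313.5,256),.015),onz(D,(312.5,250),.015),tri(S,(313.5,256),D,(312.5,250)))
print('cap',tri(S,(312.5,223),D,(312.5,218.5)),onz(S,(312.5,223),.099),onz(D,(312.5,218.5),.099))
print('small',onz(S,(266.5,268),.086),onz(D,(276.5,251),.086))
res={}
for n,im in d.items():
    if n=='wrist':continue
    c=blobs(im,(7,90,60),(18,255,255),R[n])[0]
    m=np.zeros((480,640),np.uint8);cv2.drawContours(m,[c],-1,255,-1)
    up=cv2.resize(m,None,fx=4,fy=4)
    dt=cv2.distanceTransform((up>127).astype(np.uint8),cv2.DIST_L2,5);_,r,_,pk=cv2.minMaxLoc(dt)
    b=(np.array(pk)+.5)/4-.5
    # neck pixels: farther than 1.15 r from belly
    ys,xs=np.nonzero(m);v=np.c_[xs,ys]-b;L=np.linalg.norm(v,axis=1);k=(L>1.2*r/4)&(ys<b[1])
    pts=np.c_[xs,ys][k]; ax=pts.mean(0)-b; ax/=np.linalg.norm(ax)
    t=(pts-b)@ax; res[n]=(b,b+ax*t.max(),pts.mean(0));print(n,r/4,b,res[n][1],ax,t.min(),t.max())
B=tri(S,res['scene'][0],D,res['side'][0]);N=tri(S,res['scene'][1],D,res['side'][1]);M=tri(S,res['scene'][2],D,res['side'][2])
print('belly',B,'necktop',N,'mean',M)
v=N[0]-B[0];print(np.linalg.norm(v),np.degrees(np.arccos(v[2]/np.linalg.norm(v))),np.degrees(np.arctan2(v[1],v[0])))
E
python3 m2.py
```

```text
tile [[0.5614 0.3351 0.008 ]
 [0.4585 0.3182 0.008 ]
 [0.4423 0.4215 0.008 ]
 [0.5462 0.4386 0.008 ]] [0.5021 0.3783 0.008 ] [0.1045 0.1043 0.1046 0.1052]
ring [0.4856 0.1155 0.015 ] [0.4854 0.1142 0.015 ] (array([0.4832, 0.1178, 0.0184]), np.float64(0.0007656034850305915))
cap (array([0.484 , 0.1172, 0.1098]), np.float64(0.0006610320159883672)) [0.492 0.108 0.099] [0.4932 0.1042 0.099 ]
small [0.4913 0.244  0.086 ] [0.4914 0.2403 0.086 ]
scene 15.329071044921875 [361.625 184.125] [384.6728 158.9535] [ 0.6753 -0.7375] 17.850426002623365 34.12924403100975
side 11.797675132751465 [353.125 191.875] [371.0281 170.3592] [ 0.6396 -0.7687] -7.593367966783072 27.990193042948718
belly (array([ 0.4881, -0.062 ,  0.0947]), np.float64(0.002558809648042665)) necktop (array([ 0.4642, -0.1076,  0.1458]), np.float64(0.00014187609672175225)) mean (array([ 0.4767, -0.1075,  0.1248]), np.float64(0.0007152576564895225))
0.07255745173295601 45.188236087171106 -117.65893419573082
```

```bash
cat > m3.py <<'E'
from m2 import *
print('----')
f=lambda x,y:(x/2.4+160-.3,y/2.4+145-.3)
print('hdpe cap top',onz(S,f(444,134),.105),'tall cap top',onz(S,f(75,122),.17),'rack edge',onz(S,(172,352),.087),onz(S,(125,313),.087),'darkrack2 corner',onz(S,(300,176),.087))
print('belly@.0586',onz(S,res['scene'][0],.0586),onz(S,f(485,97),.0586),onz(D,res['side'][0],.0586))
print('stoptop',onz(S,f(551,17),.0586+.866*.12),'neck/stop',onz(S,f(531,41),.0586+.866*.103))
E
python3 m3.py|sed '1,/----/d'
```

```text
hdpe cap top [0.4783 0.0182 0.105 ] tall cap top [0.6697 0.2469 0.17  ] rack edge [0.4869 0.4625 0.087 ] [0.6088 0.4627 0.087 ] darkrack2 corner [ 0.6233 -0.0102  0.087 ]
belly@.0586 [ 0.5146 -0.1025  0.0586] [ 0.5121 -0.0996  0.0586] [ 0.5184 -0.1139  0.0586]
stoptop [ 0.4587 -0.1145  0.1625] neck/stop [ 0.4633 -0.0911  0.1478]
```

Positions:

| Item | Position (m) |
|---|---|
| Tile centre | (0.502, 0.378) |
| Jar / ring | ≈ (0.486, 0.115) |
| HDPE jar | (0.478, 0.018) |
| Flask belly | ≈ (0.513, -0.10), neck leaning towards -x |

The heights and sizes match the figures given. I'll go over the flask first for a wrist look, then on to the jar.

```bash
python3 -m jog '[[0,0,-0.165,0,0,0,100],[0,0,-0.165,0,0,0,100],[0,0,-0.165,0,0,0,100],[0,0,-0.165,0,0,0,100],[0,0,-0.165,0,0,0,100],[0,0,-0.165,0,0,0,100],[0,0,-0.165,0,0,0,100],[0,0,-0.165,0,0,0,100]]' && python3 -m jog '[[0,0,0,0.0447,0.04,-0.004,100],[0,0,0,0.0447,0.04,-0.004,100],[0,0,0,0.0447,0.04,-0.004,100],[0,0,0,0.0447,0.04,-0.004,100],[0,0,0,0.0447,0.04,-0.004,100],[0,0,0,0.0447,0.04,-0.004,100],[0,0,0,0.0447,0.04,-0.004,100],[0,0,0,0.0447,0.04,-0.004,100],[0,0,0,0.04,0.03,0,100],[0,0,0,0,0,0,100]]'
python3 - <<'E'
from h import *
import pickle
w=get('wrist','w1.png'); pickle.dump(w,open('w1.pkl','wb')); print(ray(w,(320,240))); print(proj(w,[[.513,-.1,.0586],[.462,-.1,.148]]))
E
```

```text
time_s: 1.15
position: [0.1365, -0.5326, 0.231]
tool_rot: [[-0.005, 1.0, 0.0], [1.0, 0.005, 0.001], [0.001, 0.0, -1.0]]
ft_force: [1.4, 0.2, -0.8]
grip_width: 0.0855
gripper_force: 0.0
time_s: 2.4
position: [0.4876, -0.1327, 0.263]
tool_rot: [[-0.005, 1.0, -0.0], [1.0, 0.005, 0.001], [0.001, -0.0, -1.0]]
ft_force: [-0.3, -1.0, -0.3]
grip_width: 0.0856
gripper_force: 0.0
(array([ 0.48788761, -0.04996039,  0.40640282]), array([-0.00291925, -0.30818531, -0.95144495]))
[[352.11937648 167.57427181]
 [279.66022535 188.13657738]]
```

View pics/w1.png

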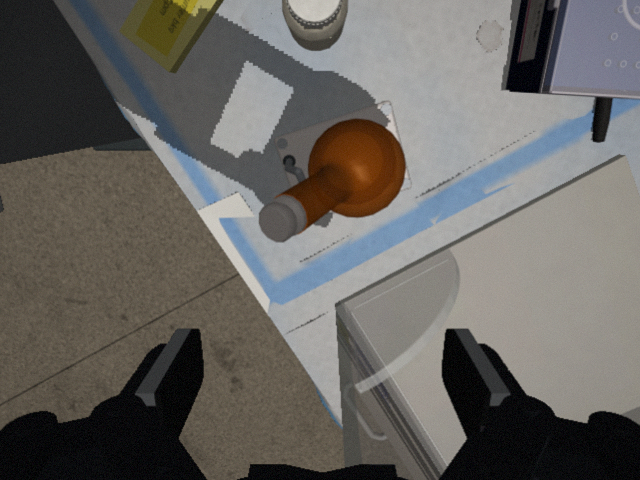

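The wrist view shows the flask belly as a circle at about (357,168), r≈49 px. The stopper is at (282,218) and the stand's fork is at about (290,165). The neck leans towards -x and a little towards -y.

```bash
python3 - <<'E'
from h import *
import pickle
np.set_printoptions(precision=4,suppress=True)
w=pickle.load(open('w1.pkl','rb'))
hsv=cv2.cvtColor(w['pixels'],cv2.COLOR_RGB2HSV)
m=cv2.inRange(hsv,(5,140,40),(20,255,255)); m[:100]=0;m[250:]=0;m[:,:250]=0;m[:,420:]=0
c=max(cv2.findContours(m,0,cv2.CHAIN_APPROX_NONE)[0],key=cv2.contourArea)
k=np.zeros_like(m);cv2.drawContours(k,[c],-1,255,-1)
r0=cv2.distanceTransform(k,cv2.DIST_L2,5);_,r,_,pk=cv2.minMaxLoc(r0)
p=c.reshape(-1,2).astype(float);q=p[(p[:,0]>335)&(np.abs(np.linalg.norm(p-pk,axis=1)-r)<6)]
A=np.c_[2*q,np.ones(len(q))];s=np.linalg.lstsq(A,(q**2).sum(1),rcond=None)[0];rr=np.sqrt(s[2]+s[0]**2+s[1]**2)
print('belly',pk,r,s[:2],rr)
b=s[:2];B=onz(w,b,.0586)
cam,dd=ray(w,b); print('range by size',w['mtx'][0][0]*.04/rr/np.linalg.norm(dd)*np.linalg.norm(dd), cam[2]-.0586)
ys,xs=np.nonzero(k);v=np.c_[xs,ys]-b;n=v[(np.linalg.norm(v,axis=1)>1.12*rr)]
# neck cross-section centre by sections along direction
ax=n.mean(0)/np.linalg.norm(n.mean(0));t=n@ax;u=n@[-ax[1],ax[0]]
print('ax',ax,'t',t.min(),t.max(),[(a,u[np.abs(t-a)<1.5].min(),u[np.abs(t-a)<1.5].max()) for a in range(58,90,6) if (np.abs(t-a)<1.5).any()])
for px in ((279,219),(281,217)): print('stop top',onz(w,px,.1625)-B)
e=b+ax*t.max()*.97; print('B',B,'neckend',e,onz(w,e,.1478)-B)
# predicted projections for lean azimuths
for az in range(180,231,5):
    L=np.array([np.cos(np.radians(az))*.5,np.sin(np.radians(az))*.5,.866])
    o=proj(w,[B+L*.06,B+L*.085,B+L*.103,B+L*.12]);d=o-b;print(az,o.round(0).tolist(),'off-axis',(d@[-ax[1],ax[0]]).round(1))
E
```

```text
belly (356, 168) 47.134891510009766 [355.8238 167.429 ] 48.20541878916186
range by size 0.34925262140264396 0.3478028236703394
ax [-0.8202  0.572 ] t 50.77884384135821 81.81732662504129 [(58, np.float64(-19.594776090499447), np.float64(19.809366231498494)), (64, np.float64(-20.33933958618579), np.float64(20.208880252224652)), (70, np.float64(-20.436201229250525), np.float64(20.608394272950807)), (76, np.float64(-20.608725966730617), np.float64(21.57994705188321)), (82, np.float64(21.655610146298564), np.float64(22.22764890450481))]
stop top [-0.0535 -0.016   0.1039]
stop top [-0.0523 -0.0147  0.1039]
B [ 0.516  -0.0999  0.0586] neckend [290.7283 212.8276] [-0.0475 -0.0159  0.0892]
180 [[319.0, 178.0], [300.0, 183.0], [284.0, 188.0], [267.0, 193.0]] off-axis [12.5 19.1 24.4 30.1]
185 [[319.0, 182.0], [300.0, 189.0], [284.0, 195.0], [268.0, 201.0]] off-axis [ 9.4 14.3 18.3 22.5]
190 [[319.0, 185.0], [301.0, 195.0], [285.0, 202.0], [269.0, 210.0]] off-axis [ 6.2  9.3 11.9 14.6]
195 [[320.0, 189.0], [302.0, 200.0], [287.0, 209.0], [272.0, 218.0]] off-axis [2.8 4.2 5.3 6.5]
200 [[321.0, 192.0], [304.0, 205.0], [289.0, 215.0], [274.0, 226.0]] off-axis [-0.7 -1.1 -1.4 -1.7]
205 [[323.0, 196.0], [306.0, 210.0], [292.0, 222.0], [278.0, 234.0]] off-axis [ -4.3  -6.4  -8.2 -10. ]
210 [[324.0, 199.0], [308.0, 215.0], [296.0, 228.0], [282.0, 241.0]] off-axis [ -7.8 -11.8 -15.1 -18.4]
215 [[326.0, 202.0], [311.0, 219.0], [299.0, 234.0], [287.0, 248.0]] off-axis [-11.4 -17.3 -21.9 -26.8]
220 [[329.0, 205.0], [315.0, 224.0], [304.0, 239.0], [292.0, 255.0]] off-axis [-15.  -22.6 -28.7 -35.1]
225 [[331.0, 207.0], [318.0, 228.0], [308.0, 244.0], [298.0, 260.0]] off-axis [-18.6 -28.  -35.5 -43.2]
230 [[334.0, 210.0], [322.0, 231.0], [314.0, 248.0], [304.0, 266.0]] off-axis [-22.1 -33.2 -42.  -51.2]
```

```bash
python3 -m jog '[[0,0,0,0.05,0,0,100],[0,0,0,0.05,0,0,100],[0,0,0,0.05,0,0,100],[0,0,0,0.05,0,0,100],[0,0,0,0.045,0,0,100],[0,0,0,0,0,0,100]]'
cat > jar.py <<'E'
from h import *
import sys
np.set_printoptions(precision=4,suppress=True)
w=get('wrist',sys.argv[1])
hsv=cv2.cvtColor(w['pixels'],cv2.COLOR_RGB2HSV)
m=cv2.inRange(hsv,(0,150,90),(6,255,255))|cv2.inRange(hsv,(173,150,90),(180,255,255))
for c in cv2.findContours(m,0,cv2.CHAIN_APPROX_NONE)[0]:
    if cv2.contourArea(c)<200: continue
    (x,y),r=cv2.minEnclosingCircle(c); print('red',x,y,r,cv2.boundingRect(c),onz(w,(x,y),.105), 'depth by size',w['mtx'][0][0]*.0185/r)
m=cv2.inRange(hsv,(7,80,50),(20,255,255))
for c in cv2.findContours(m,0,cv2.CHAIN_APPROX_NONE)[0]:
    if cv2.contourArea(c)<1500: continue
    e=cv2.fitEllipse(cv2.convexHull(c)); print('cork',e,cv2.boundingRect(c),onz(w,e[0],.027))
print(observe()['position'])
E
python3 jar.py w2.png
```

```text
time_s: 3.2
position: [0.4861, 0.1108, 0.2633]
tool_rot: [[-0.002, 1.0, -0.0], [1.0, 0.002, 0.0], [0.0, -0.0, -1.0]]
ft_force: [0.9, -0.2, -0.6]
grip_width: 0.085
gripper_force: 0.0
red 329.7432556152344 222.770263671875 22.15091896057129 (308, 202, 44, 42) [0.4926 0.1092 0.105 ] depth by size 0.3515244387784279
red 327.89727783203125 21.59476089477539 27.420032501220703 (303, 0, 51, 50) [0.4904 0.2431 0.105 ] depth by size 0.2839744758032147
cork ((343.8316650390625, 423.7821044921875), (79.49026489257812, 107.65052795410156), 39.19224548339844) (307, 376, 84, 96) [ 0.5118 -0.1449  0.027 ]
cork ((327.56787109375, 195.9647216796875), (103.61605834960938, 104.64201354980469), 173.12828063964844) (276, 144, 104, 105) [0.492  0.1128 0.027 ]
[0.4863 0.1095 0.2632]
```

View pics/w2.png

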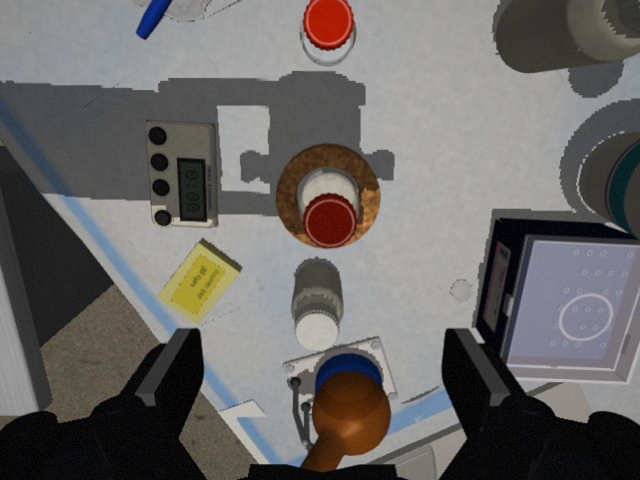

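The ring, with the jar inside it, is at (328,196) and the cap at (330,220), so the jar axis is at (0.4925, 0.111). The HDPE jar is at (316,310), clear along y, and the fingers close along x. I'll grasp the cap.

```bash
python3 -m jog '[[0,0,0,0.001,0.006,0,75],[0,0,0,0,0,0.05,75],[0,0,0,0,0,0.05,75],[0,0,0,0,0,0.05,75],[0,0,0,0,0,0.042,75],[0,0,0,0,0,0,75],[0,0,0,0,0,0,0],[0,0,0,0,0,0,0],[0,0,0,0,0,0,0],[0,0,0,0,0,0,0]]' 40 && python3 -m jog '[[0,0,0,0,0,0,0],[0,0,0,0,0,0,0],[0,0,0,0,0,0,0]]'
```

```text
time_s: 4.5
position: [0.4936, 0.1107, 0.0731]
tool_rot: [[-0.0, 1.0, 0.004], [1.0, 0.0, -0.0], [-0.0, 0.004, -1.0]]
ft_force: [-1.3, -0.5, 7.2]
grip_width: 0.0364
gripper_force: 40.1
time_s: 4.88
position: [0.4936, 0.1107, 0.0731]
tool_rot: [[-0.0, 1.0, 0.004], [1.0, 0.0, -0.0], [-0.0, 0.004, -1.0]]
ft_force: [-0.6, -1.3, 7.3]
grip_width: 0.0368
gripper_force: 40.1
```

```bash
python3 -m jog '[[0,0,0,0,0,-0.02,0],[0,0,0,0,0,-0.04,0],[0,0,0,0,0,-0.04,0],[0,0,0,0,0,-0.03,0],[0,0,0,0,0,0,0]]' && python3 -m jog '[[0,0,0,0.03,0.001,0,0],[0,0,0,0.05,0.002,0,0],[0,0,0,0.05,0.002,0,0],[0,0,0,0.05,0.002,0,0],[0,0,0,0.05,0.001,0,0],[0,0,0,0.037,0,0,0],[0,0,0,0,0,0,0],[0,0,0,0,0,0,0]]'
python3 - <<'E'
from h import *
np.set_printoptions(precision=4,suppress=True)
w=get('wrist','w3.png')
print(observe()['position'],observe()['grip_width'],proj(w,[[.502,.378,.008]]))
E
```

```text
time_s: 5.5
position: [0.4932, 0.1109, 0.2037]
tool_rot: [[-0.0, 1.0, 0.005], [1.0, 0.0, -0.0], [-0.0, 0.005, -1.0]]
ft_force: [-0.2, 0.8, -2.3]
grip_width: 0.0369
gripper_force: 40.7
time_s: 6.5
position: [0.5002, 0.3772, 0.2004]
tool_rot: [[0.0, 1.0, -0.002], [1.0, -0.0, -0.001], [-0.001, -0.002, -1.0]]
ft_force: [0.7, -0.1, -0.9]
grip_width: 0.0365
gripper_force: 40.7
[0.5004 0.3769 0.2007] 0.03654623535607111 [[323.4957 208.3909]]
```

View pics/w3.png

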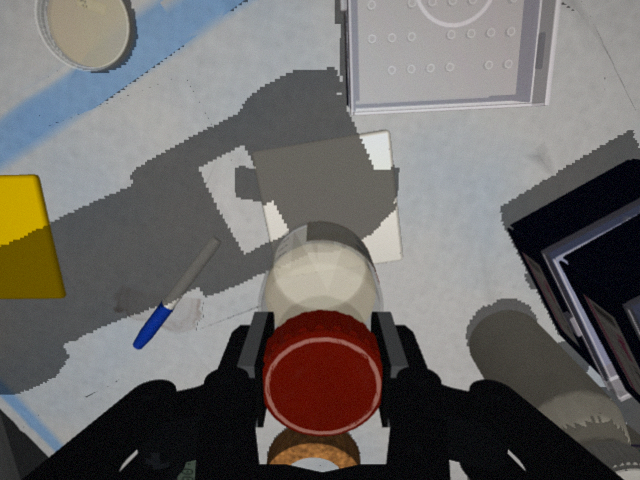

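The jar hangs upright over the tile. The tile's visible corners are (250,150), (388,131) and (401,259), so its centre is near (325,205), within about 3 mm of the estimate. I'll lower the jar.

```bash
python3 -m jog '[[0,0,0,0.003,0.003,0.02,0],[0,0,0,0,0,0.04,0],[0,0,0,0,0,0.03,0],[0,0,0,0,0,0.018,0],[0,0,0,0,0,0.006,0],[0,0,0,0,0,0.003,0],[0,0,0,0,0,0,0],[0,0,0,0,0,0,0]]'
```

```text
time_s: 7.55
position: [0.5038, 0.3809, 0.085]
tool_rot: [[0.0, 1.0, 0.001], [1.0, -0.0, 0.001], [0.001, 0.001, -1.0]]
ft_force: [0.8, 0.1, -1.8]
grip_width: 0.0365
gripper_force: 40.7
```

```bash
python3 -m jog '[[0,0,0,0,0,0.002,0],[0,0,0,0,0,0.001,0],[0,0,0,0,0,0,0],[0,0,0,0,0,0,0]]'; python3 -m jog '[[0,0,0,0,0,0.001,0],[0,0,0,0,0,0,0],[0,0,0,0,0,0,0]]'
```

```text
time_s: 8.05
position: [0.5035, 0.3808, 0.0814]
tool_rot: [[-0.0, 1.0, -0.0], [1.0, 0.0, 0.0], [0.0, -0.0, -1.0]]
ft_force: [-0.0, 0.1, -0.8]
grip_width: 0.0367
gripper_force: 40.9
time_s: 8.43
position: [0.5035, 0.381, 0.0812]
tool_rot: [[-0.0, 1.0, 0.001], [1.0, 0.0, 0.001], [0.001, 0.001, -1.0]]
ft_force: [-3.2, -1.0, 6.6]
grip_width: 0.0363
gripper_force: 41.6
```

Contact felt (+6.6 N), so I'm releasing and retreating.

```bash
python3 -m jog '[[0,0,0,0,0,0,55],[0,0,0,0,0,0,75],[0,0,0,0,0,0,75],[0,0,0,0,0,0,75],[0,0,0,0,0,0,75]]'; python3 -m jog '[[0,0,0,0,0,-0.02,75],[0,0,0,0,0,-0.05,75],[0,0,0,0,0,-0.06,75],[0,0,0,0,0,-0.05,75],[0,0,0,0,0,0,75]]'
python3 - <<'E'
from h import *
np.set_printoptions(precision=4,suppress=True)
w=get('wrist','w4.png')
print(observe()['position'],proj(w,[[.504,.381,.008],[.504,.381,.115]]))
E
```

```text
time_s: 9.05
position: [0.5035, 0.3808, 0.0803]
tool_rot: [[-0.0, 1.0, -0.0], [1.0, 0.0, -0.0], [-0.0, -0.0, -1.0]]
ft_force: [-0.6, -0.5, -0.4]
grip_width: 0.0636
gripper_force: 0.0
time_s: 9.68
position: [0.5044, 0.3814, 0.2648]
tool_rot: [[-0.0, 1.0, 0.008], [1.0, 0.0, 0.004], [0.004, 0.008, -1.0]]
ft_force: [-0.1, -0.6, -0.3]
grip_width: 0.0644
gripper_force: 0.0
[0.5037 0.381  0.2618] [[318.5302 194.9027]
 [318.6406 224.9957]]
```

View pics/w4.png

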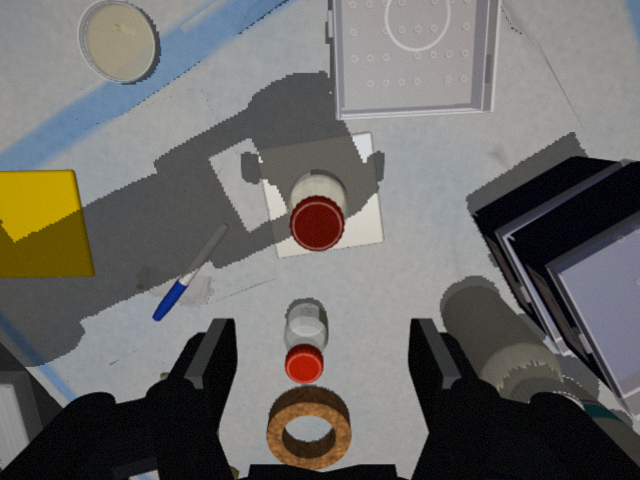

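The jar stands upright in the middle of the tile, with its cap at (318,223) as predicted. Next I move back to measure the empty ring.

```bash
python3 -m jog '[[0,0,0,-0.055,0,0,100],[0,0,0,-0.055,0,0,100],[0,0,0,-0.055,0,0,100],[0,0,0,-0.055,0,0,100],[0,0,0,-0.055,0,0,100],[0,0,0,0,0,0,100],[0,0,0,0,0,0,100]]'
cat > ring.py <<'E'
from h import *
np.set_printoptions(precision=4,suppress=True)
w=get('wrist','w5.png')
hsv=cv2.cvtColor(w['pixels'],cv2.COLOR_RGB2HSV)
m=cv2.inRange(hsv,(7,80,50),(20,255,255)); m[320:]=0
cs,hi=cv2.findContours(m,cv2.RETR_CCOMP,cv2.CHAIN_APPROX_NONE)
for c,h in zip(cs,hi[0]):
    if cv2.contourArea(c)<500: continue
    e=cv2.fitEllipse(c); print('hole' if h[3]>=0 else 'outer',e,cv2.boundingRect(c),onz(w,e[0],.03),onz(w,e[0],0.015))
print(observe()['position'],proj(w,[[.492,.1128,.03]]),ray(w,(328,196))[0])
cv2.imwrite('pics/w5c.png',cv2.resize(w['pixels'][100:300,220:440,::-1],None,fx=2.5,fy=2.5))
E
python3 ring.py
```

```text
time_s: 10.6
position: [0.5032, 0.106, 0.2593]
tool_rot: [[0.0, 1.0, -0.002], [1.0, -0.0, 0.0], [0.0, -0.002, -1.0]]
ft_force: [-1.0, 0.4, -0.2]
grip_width: 0.0855
gripper_force: 0.0
outer ((309.16204833984375, 191.70753479003906), (104.08355712890625, 105.4415283203125), 173.05810546875) (257, 139, 105, 106) [0.4921 0.1134 0.03  ] [0.4916 0.1104 0.015 ]
hole ((309.48779296875, 190.8687744140625), (60.03089141845703, 66.81997680664062), 100.85690307617188) (275, 160, 69, 63) [0.4924 0.1142 0.03  ] [0.492  0.1112 0.015 ]
[0.5032 0.1065 0.2595] [[309.0297 192.4147]] [0.5041 0.1888 0.4028]
```

View pics/w5c.png

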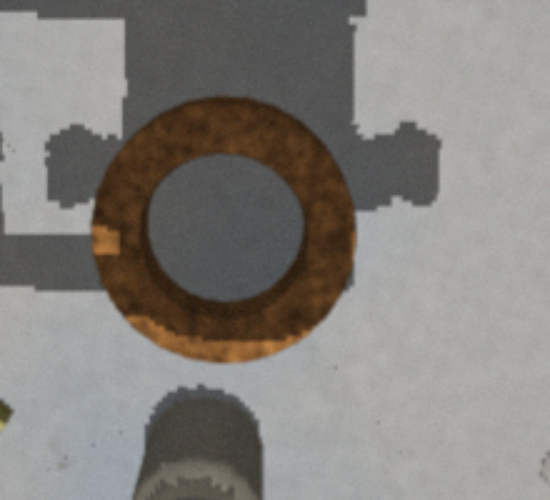

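The empty ring measures at top centre (0.492, 0.112). Now I go to the flask standoff: translate, yaw, then tilt 30°.

```bash
python3 -m jog '[[0,0,0,-0.0474,-0.0152,0,75],[0,0,0,-0.0474,-0.0152,0,75],[0,0,0,-0.0474,-0.0152,0,75],[0,0,0,-0.0474,-0.0152,0,75],[0,0,0,-0.0474,-0.0152,0,75],[0,0,0.177,0,0,0,75],[0,0,0.177,0,0,0,75],[0,0,0.177,0,0,0,75],[0,0,0.177,0,0,0,75]]' && python3 -m jog '[[0,0,0.177,0,0,0,75],[0,0,0.177,0,0,0,75],[0,0,0.177,0,0,0,75],[0,0.1745,0,0,0,0,75],[0,0.1745,0,0,0,0,75],[0,0.1745,0,0,0,0,75],[0,0,0,0,0,0,75],[0,0,0,0,0,0,75]]'
cat > fl.py <<'E'
from h import *
from scipy.spatial.transform import Rotation as Ro
np.set_printoptions(precision=4,suppress=True)
B=np.array([.516,-.0999,.0586]);L=np.array([-.4728,-.1628,.866])
s=observe();p=np.array(s['position']);R=np.array(s['tool_rot'])
y=np.array([.3256,-.9455,0]);y/=np.linalg.norm(y);z=-L/np.linalg.norm(L);T=np.c_[np.cross(y,z),y,z]
print(p,'turn',(Ro.from_matrix(R.T@T)).as_rotvec(),'to standoff',R.T@(B+.188*L-p),'to grasp',R.T@(B+.068*L-p),s['q'])
w=get('wrist','w6.png');print(proj(w,[B,B+.103*L,B+.12*L]))
E
python3 fl.py
```

```text
time_s: 11.78
position: [0.4279, -0.13, 0.2599]
tool_rot: [[0.653, 0.757, -0.001], [0.757, -0.653, 0.001], [0.0, -0.001, -1.0]]
ft_force: [0.6, -0.5, -1.1]
grip_width: 0.0642
gripper_force: 0.0
time_s: 12.78
position: [0.4279, -0.1309, 0.2605]
tool_rot: [[0.82, 0.327, 0.47], [0.284, -0.945, 0.162], [0.498, 0.0, -0.867]]
ft_force: [0.5, -0.2, 0.3]
grip_width: 0.0639
gripper_force: 0.0
[ 0.4279 -0.1309  0.2605] turn [-0.0005  0.0028  0.0012] to standoff [-0.02   -0.0007  0.0336] to grasp [-0.0197 -0.0006  0.1536] [-48.8811   1.6517 102.0404  30.0117  67.2366  12.4224]
[[320.852  224.6923]
 [320.3883 267.1992]
 [320.279  277.2205]]
```

View pics/w6.png

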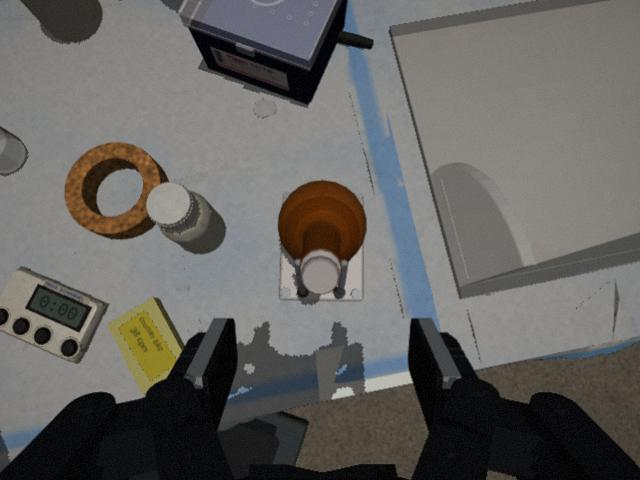

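The belly is centred at (322,225) and the stopper is at (321,272), both matching the prediction. The axis is well aligned, so I'm advancing along it.

```bash
python3 -m jog '[[0,0,0,-0.0197,-0.0006,0.03,75],[0,0,0,0,0,0.04,75],[0,0,0,0,0,0.04,75],[0,0,0,0,0,0.03,75],[0,0,0,0,0,0.0136,75],[0,0,0,0,0,0,75],[0,0,0,0,0,0,75]]' && python3 fl.py
```

```text
time_s: 13.7
position: [0.484, -0.1114, 0.1184]
tool_rot: [[0.818, 0.326, 0.474], [0.283, -0.945, 0.162], [0.501, 0.001, -0.866]]
ft_force: [0.0, -0.5, -0.3]
grip_width: 0.064
gripper_force: 0.0
[ 0.484  -0.1114  0.1184] turn [ 0.0009 -0.0006  0.0011] to standoff [-0.0004 -0.0003 -0.1193] to grasp [-0.0005 -0.0004  0.0007] [-40.3126  17.9764 110.7209  39.8345  42.1655   2.6559]
[[320.3834 268.0109]
 [319.4793 391.1904]
 [319.1824 431.7001]]
```

```bash
python3 -m jog '[[0,0,0,0,0,0,20],[0,0,0,0,0,0,0],[0,0,0,0,0,0,0],[0,0,0,0,0,0,0],[0,0,0,0,0,0,0],[0,0,0,0,0,0,0]]' 50
```

```text
time_s: 14.5
position: [0.4838, -0.1113, 0.1178]
tool_rot: [[0.819, 0.326, 0.473], [0.282, -0.945, 0.163], [0.5, 0.0, -0.866]]
ft_force: [-3.2, 0.4, 5.9]
grip_width: 0.027
gripper_force: 49.1
```

```bash
python3 -m jog '[[0,0,0,0.005,0,-0.0087,0],[0,0,0,0.015,0,-0.026,0],[0,0,0,0.02,0,-0.0346,0],[0,0,0,0.02,0,-0.0346,0],[0,0,0,0.01,0,-0.0173,0],[0,-0.1745,0,0,0,0,0],[0,-0.1745,0,0,0,0,0],[0,-0.1745,0,0,0,0,0],[0,0,0,0,0,0,0],[0,0,0,0,0,0,0]]'
python3 - <<'E'
from h import *
np.set_printoptions(precision=4,suppress=True)
s=observe();p=np.array(s['position']);R=np.array(s['tool_rot']);print(p,R.T@(np.array([.492,.112,p[2]])-p),s['grip_width'],s['q'])
w=get('wrist','w7.png');S=get('scene','s7.png');D=get('side','d7.png')
print(proj(w,[p-[0,0,.068],p+[0,0,.052]]),proj(S,[p-[0,0,.068],p+[0,0,.052]]))
a=cv2.resize(S['pixels'][60:260,250:450,::-1],(400,400)); b=cv2.resize(w['pixels'][:,:,::-1],(400,300)); c=np.zeros((400,800,3),np.uint8);c[:,:400]=a;c[:300,400:]=b;cv2.imwrite('pics/m7.png',c)
E
```

```text
time_s: 15.75
position: [0.4833, -0.1109, 0.2571]
tool_rot: [[0.945, 0.326, 0.001], [0.326, -0.945, 0.001], [0.002, -0.001, -1.0]]
ft_force: [-0.8, 0.6, -2.5]
grip_width: 0.0269
gripper_force: 51.8
[ 0.4833 -0.1109  0.2571] [ 0.0808 -0.2079  0.0003] 0.026899106777122404 [-26.6932  15.2434  79.8446   0.1123  84.88    44.2889]
[[321.3526 267.0476]
 [320.393  430.0884]] [[379.6566 137.8017]
 [384.9326  83.0171]]
```

View pics/m7.png

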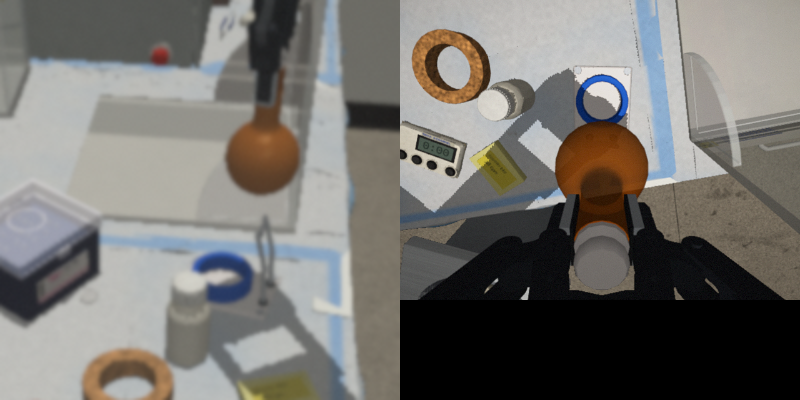

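The flask hangs upright. Its belly in the wrist view is at about (323,267), against a predicted (321,267). The next move carries it over the ring.

```bash
python3 -m jog '[[0,0,0,0.0162,-0.0416,0,0],[0,0,0,0.0202,-0.052,0,0],[0,0,0,0.0202,-0.052,0,0],[0,0,0,0.0162,-0.0416,0,0],[0,0,0,0.008,-0.0207,0,0],[0,0,0,0,0,0,0],[0,0,0,0,0,0,0]]'
cat > b.py <<'E'
from h import *
import sys
np.set_printoptions(precision=4,suppress=True)
s=observe();p=np.array(s['position']);R=np.array(s['tool_rot'])
w=get('wrist',sys.argv[1])
hsv=cv2.cvtColor(w['pixels'],cv2.COLOR_RGB2HSV)
m=cv2.inRange(hsv,(3,150,30),(20,255,255))
c=max(cv2.findContours(m,0,cv2.CHAIN_APPROX_NONE)[0],key=cv2.contourArea)
q=c.reshape(-1,2).astype(float);q0=proj(w,[p-[0,0,.068]])[0]
for r in range(4):
    a=q-q0; k=(a[:,1]<25)&(np.abs(np.linalg.norm(a,axis=1)-(73 if r==0 else rr))<(14,6,4,3)[r])
    A=np.c_[2*q[k],np.ones(k.sum())];u=np.linalg.lstsq(A,(q[k]**2).sum(1),rcond=None)[0];q0=u[:2];rr=np.sqrt(u[2]+u@[u[0],u[1],0])
print('fit',q0,rr,k.sum(),'exp',proj(w,[p-[0,0,.068]])[0],'belly',onz(w,q0,p[2]-.068),'tcp',p)
print('ring offset in tool axes',R.T@(np.array([.492,.112,p[2]])-p),s['ft_force'],R[:,2])
E
python3 b.py w8.png
```

```text
time_s: 16.77
position: [0.4924, 0.1109, 0.2575]
tool_rot: [[0.946, 0.325, 0.0], [0.325, -0.946, 0.0], [0.0, 0.0, -1.0]]
ft_force: [-0.7, -0.3, -2.4]
grip_width: 0.0266
gripper_force: 51.8
fit [322.1683 267.6733] 73.58422604733816 165 exp [321.2452 266.8626] belly [0.4921 0.1103 0.1895] tcp [0.4924 0.1109 0.2575]
ring offset in tool axes [ 0.     -0.0012 -0.    ] [-0.6818 -0.2725 -2.3911] [ 0.0004  0.     -1.    ]
```

```bash
python3 -m jog '[[0,0,0,0.0003,-0.0013,0.03,0],[0,0,0,0,0,0.04,0],[0,0,0,0,0,0.03,0],[0,0,0,0,0,0.018,0],[0,0,0,0,0,0.006,0],[0,0,0,0,0,0.003,0],[0,0,0,0,0,0,0],[0,0,0,0,0,0,0]]'; python3 -m jog '[[0,0,0,0,0,0.002,0],[0,0,0,0,0,0.001,0],[0,0,0,0,0,0,0],[0,0,0,0,0,0,0]]'
```

```text
time_s: 17.82
position: [0.4926, 0.113, 0.131]
tool_rot: [[0.945, 0.326, 0.001], [0.326, -0.945, 0.0], [0.001, 0.0, -1.0]]
ft_force: [0.4, 1.1, -3.6]
grip_width: 0.0264
gripper_force: 51.7
time_s: 18.32
position: [0.4923, 0.1131, 0.1274]
tool_rot: [[0.945, 0.326, 0.0], [0.326, -0.945, 0.0], [0.0, -0.0, -1.0]]
ft_force: [-0.2, -0.9, -2.4]
grip_width: 0.0268
gripper_force: 51.7
```

```bash
python3 -m jog '[[0,0,0,0,0,0.001,0],[0,0,0,0,0,0.001,0],[0,0,0,0,0,0,0],[0,0,0,0,0,0,0]]'; python3 -m jog '[[0,0,0,0,0,0.001,0],[0,0,0,0,0,0,0],[0,0,0,0,0,0,0]]'
```

```text
time_s: 18.82
position: [0.4925, 0.1129, 0.1258]
tool_rot: [[0.945, 0.326, 0.001], [0.326, -0.945, -0.0], [0.001, 0.001, -1.0]]
ft_force: [-1.8, -1.8, 5.8]
grip_width: 0.0273
gripper_force: 52.7
time_s: 19.2
position: [0.4928, 0.1129, 0.1256]
tool_rot: [[0.945, 0.326, 0.002], [0.326, -0.945, -0.0], [0.002, 0.001, -1.0]]
ft_force: [-3.5, -2.2, 12.5]
grip_width: 0.0265
gripper_force: 53.7
```

Contact at 12.5 N, so the flask is seated. I'll relax a small lateral load and look before releasing.

```bash
python3 -m jog '[[0,0,0,-0.0012,0.0003,0,0],[0,0,0,0,0,0,0],[0,0,0,0,0,0,0]]'; python3 b.py w9.png
```

```text
time_s: 19.58
position: [0.492, 0.1122, 0.1252]
tool_rot: [[0.945, 0.326, 0.002], [0.326, -0.945, -0.0], [0.002, 0.001, -1.0]]
ft_force: [-1.5, -1.7, 6.9]
grip_width: 0.0267
gripper_force: 52.7
fit [323.5169 245.007 ] 77.08224556135526 281 exp [321.1646 267.0903] belly [0.5043 0.1151 0.0572] tcp [0.492  0.1122 0.1252]
ring offset in tool axes [-0.0001  0.0002 -0.    ] [-1.5126 -1.7165  6.8581] [ 0.0024 -0.0003 -1.    ]
```

```bash
python3 -m jog '[[0,0,0,0,0,0,34],[0,0,0,0,0,0,40],[0,0,0,0,0,0,60],[0,0,0,0,0,0,75],[0,0,0,0,0,0,75],[0,0,0,0,0,0,75]]' 20 && python3 -m jog '[[0,0,0,0,0,-0.02,75],[0,0,0,0,0,-0.03,75],[0,0,0,0,0,-0.04,75],[0,0,0,0,0,-0.04,75],[0,0,0,0,0,0,75],[0,0,0,0,0,0,75]]'
python3 - <<'E'
from h import *
w=get('wrist','w10.png');S=get('scene','s10.png')
B=np.array([.492,.112,.0565])
print(proj(w,[B,B+[0,0,.12]]),proj(S,[B,B+[0,0,.12]]))
a=cv2.resize(S['pixels'][130:380,180:430,::-1],(400,400)); b=cv2.resize(w['pixels'][:,:,::-1],(400,300)); c=np.zeros((400,800,3),np.uint8);c[:,:400]=a;c[:300,400:]=b;cv2.imwrite('pics/m10.png',c)
E
```

```text
time_s: 20.38
position: [0.4913, 0.1124, 0.1244]
tool_rot: [[0.945, 0.326, -0.0], [0.326, -0.945, 0.0], [-0.0, -0.0, -1.0]]
ft_force: [-0.6, -0.6, -0.9]
grip_width: 0.064
gripper_force: 0.0
time_s: 21.12
position: [0.4909, 0.1124, 0.2536]
tool_rot: [[0.945, 0.326, -0.001], [0.326, -0.945, 0.0], [-0.001, -0.0, -1.0]]
ft_force: [-0.7, -0.2, -0.5]
grip_width: 0.0639
gripper_force: 0.0
[[322.46790414 208.25075084]
 [322.64109724 259.17138148]] [[311.72585511 239.56424613]
 [310.32482871 192.96879283]]
```

View pics/m10.png

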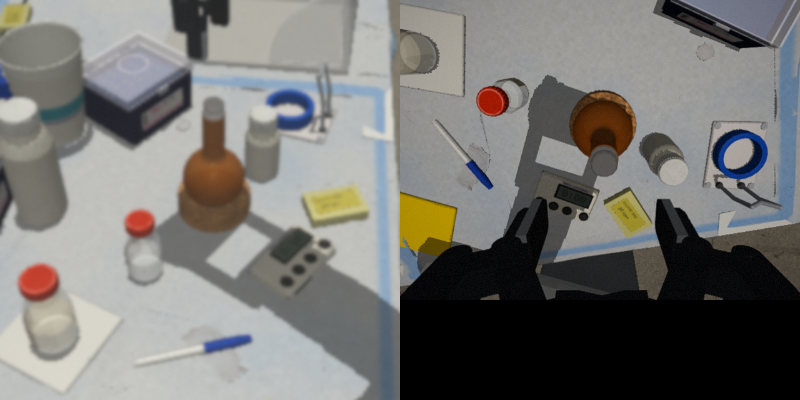

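The flask sits upright in the ring: the stopper is at wrist (325,257), against (323,259) for perfectly vertical. The jar is upright on the tile and the bystanders are undisturbed.

```bash
python3 -c "
from rig import job; print(job.close_job())"
```

```text
the job is handed in; nothing more can be done
None
```

The job is handed in with no verdict returned: the last pictures showed the jar upright on the white tile, the flask released in the cork ring about 1° off vertical, and no bystander visibly disturbed, at 21 s of the 53 s allowed.

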